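Eject the whisk from a hand mixer and lay it in the attachment tray

TASK

Take the balloon whisk out of the hand mixer: press the mixer's eject key all the way in so that it pushes the whisk out of its clip, then draw the whisk straight out and lay it lengthwise in the empty wide bay of the white attachment tray. Put it down rather than drop it, and leave everything else on the counter as it is.

Things in the scene. Friction and masses are not known exactly. Their poses are not given: they have to be found in the camera images.
- mixer: white hand mixer standing on its heel in a grey parking base 195 x 120 mm; fixed. Origin on the counter under it; x is level, the way the whisk points; z up. Motor housing: x 0 to 78, y -43 to 43 mm, 214 mm tall; handle loop behind it, x -92 to 0. From the handle's front end (x -88, z 130 mm) a control face 54 mm wide slopes up at 42 degrees to the nose (x -2, z 208 mm), looking up and back towards -x
- key_top (a point): middle of the top of the eject key, a grey ribbed key low on the sloping control face: 22 mm along the slope x 31 mm across, 14 mm proud. z points straight out of the key, 42 degrees from vertical; x up the slope, to the dial and nose. It is pressed along its own -z; the point moves with it
- dial (a point): middle of the top of the speed dial: a drum 35 mm across on a white pod (40 mm along the slope, 48 mm across, 24 mm high), its top 43 mm above the control face, so 29 mm higher than the key; all fixed. Same axes as key_top; 37 mm up the slope from the key's middle, 6 mm between pod and key. Dial and pod overhang the key: a tool pointing straight down meets them before the key is fully in
- eject_key (a joint): how far the eject key is pressed in (m): 0 out, 0.011 fully in. A spring brings it back (1.5 N to begin with, 4.5 N at the end, plus up to 7 N to free the whisk). Its push rod moves the whisk 1.25 times as far along the mixer's +x: 14 mm at full press, which takes the shaft out of its clip
- socket (a point): mouth of the whisk's socket, on its axis, in the mixer's upright face at x = 78 mm, 165 mm above the counter; x axis along the socket, outwards. At the start the last 40 mm of the shaft are in it, held by a sprung clip (about 4 N). Once ejected, the last 26 mm sit loosely: the whisk droops a few degrees but does not fall out by itself
- whisk_mid (a point): middle of the loose steel balloon whisk's length, on its axis, in the middle of its ferrule (collar 16 mm across, 30 mm long); near the centre of mass; x axis towards the wires. 205 mm long, about 80 g: a shaft 8 mm across runs 102 mm to -x, a wire balloon 58 mm across at its widest runs to 102 mm at +x. At the start level in the mixer, this point 62 mm from the socket's mouth
- tray: white open attachment tray, fixed, 244 mm (its x) x 184 mm (its y), walls 40 mm high and 4 mm thick, floor 4 mm thick; origin under its middle, x along the bays. One wide bay (y -88 to 0 mm) is empty; two narrow bays on the +y side hold two dough hooks. Dividers 36 mm high, 4 mm thick
- bay (a point): centre of the empty wide bay's floor, 4 mm above the counter; x along the bay. Inside, the bay is 236 mm (x) x 88 mm (y). The whisk fits either way round; lying there it rests on its balloon and its shaft end, with its middle about 19 mm above the floor
- bowl: steel mixing bowl, rim 210 mm across, 85 mm tall; loose, a bystander to leave alone
- spread_jar: jar of spread with a white lid, 74 mm across, 115 mm tall; loose, a bystander to leave alone
- vitamins: small amber bottle with a white cap, 42 mm across, 80 mm tall; loose, a bystander to leave alone
- cow_salt: ceramic cow salt shaker, 46 mm across, 71 mm tall; it stands beside the whisk; loose, a bystander to leave alone
- cow_pepper: larger ceramic cow pepper shaker, 53 mm across, 82 mm tall; it stands beside the whisk; loose, a bystander to leave alone
- measure: clear plastic measuring mug, 80 mm across, 72 mm tall; loose, a bystander to leave alone
- wood_spoon: wooden spoon, 270 mm long, lying flat; loose, a bystander to leave alone
- hook_a: steel dough hook, 185 mm long, lying in the narrow bay next to the wide one; origin on its axis, about mid-length; loose, a bystander to leave alone
- hook_b: steel dough hook, 185 mm long, lying in the outer narrow bay; origin on its axis, about mid-length; loose, a bystander to leave alone
Not all that is in view belongs to the job. What is shaped like the mixer but pink, purple or yellow is not meant.

How it is judged:
On the way, in this order (a step that is already met when the one before it is completed fails the run):
1. the eject key is pressed in (more than 9 of its 11 mm) and the key, not the gripper, has pushed the whisk at least 10 mm out (value of joint eject_key above 0.009 m and x of whisk_mid in the frame of mixer between 0.1505 and 0.175 m and contact force between the fingers and whisk below 0.2 N), for 0.1 s.
2. the whisk, held in the gripper, is drawn clear of the socket (x of whisk_mid in the frame of mixer above 0.184 m and z of whisk_mid in the frame of mixer above 0.1 m and contact force between the fingers and whisk above 0.5 N), for 0.1 s.
3. the whisk is brought down into the wide bay while still held (x of whisk_mid in the frame of bay between -0.03 and 0.03 m and y of whisk_mid in the frame of bay between -0.03 and 0.03 m and z of whisk_mid in the frame of bay below 0.05 m and contact force between the fingers and whisk above 0.3 N), for 0.05 s.
At the end, for the whole second after the job is handed in: the whisk lies at rest, lengthwise (within 0.3 rad, either way round) on the floor of the tray's wide bay: its middle within 22 mm along and 34 mm across of the bay's centre and less than 35 mm above its floor; the eject key has sprung back (x of whisk_mid in the frame of bay between -0.022 and 0.022 m and y of whisk_mid in the frame of bay between -0.034 and 0.034 m and z of whisk_mid in the frame of bay below 0.035 m and angle between the x axis of whisk_mid and the x axis of tray, either way round below 0.3 rad and linear speed of whisk below 0.02 m/s and value of joint eject_key below 0.002 m); the robot touches nothing.
It fails at once if the whisk is dropped on the counter (height (world z) of whisk_mid below 0.06 m and horizontal distance between whisk_mid and bay above 0.16 m).
It fails at once if another thing on the counter or in the tray is moved more than 30 mm (distance of any of bowl, spread_jar, vitamins, cow_salt, cow_pepper, measure, wood_spoon, hook_a, hook_b from where it was at the start of the episode above 0.03 m).
It also fails if it takes over 51 s, if anything falls off the work surface, if the arm or the gripper's body presses on something with over 40 N, if the wrist force passes 120 N, or if a joint passes its speed limit or range.

ROBOT

A 6-joint arm with a two-finger parallel gripper is mounted at the origin on the work surface. World frame = base frame: x ahead of the robot, y to its left, z up, the work surface at z = 0. Lengths are in m, angles in rad, forces in N, time in s.
With the tool pointing down it reaches from about 0.4 to 0.825 m from the base axis. Payload 7 kg.
Tool frame: the origin (TCP) lies where the fingers leave the gripper's body, on its centre line; the fingertips stand 73 mm ahead of it and the grasp point (between the pads) lies 54 mm ahead of it; z points along the fingers, y is the line along which they close (so a half turn about z gives the same grasp; the last joint's range is limited). The gripper opens to 85 mm and grips with 20 to 120 N. Pads are 22 mm wide; open, the fingers measure 114 mm over their backs; the gripper's body (76 mm by 85 mm) begins 54 mm behind the grasp point. The pads swing forward as they close: fully open they stand 13 mm farther back than shut.
Start: joints at [1.468, 0.359, 0.012, 0, -1.224, -0.288], TCP at [0.257, 0.624, 0.304] pointing down, gripper open.
Joint ranges: [-3.07, 3.07], [-1.43, 2.12], [-1.02, 1.25], [-3.03, 1.67], [-3.05, -0], [-3.03, 3.03]. Speed limits (rad/s): [2.39, 2.39, 3.01, 3.14, 3.14, 3.14].

INTERFACE

Orientations are given as a rotation vector (axis times angle).
In Python, from workcell import movep, move_straight, goto_joints, set_gripper, pause, inverse_kinematics, get_obs, capture, camera_info, IKError, job_done gives the robot as it stands. The module is installed in compiled form; this text tells all that it offers. Calls block until the motion is done:
- movep(position, orientation): joint-space move of the TCP to a pose.
- move_straight(position, frame=None, v=0.15, stop_force=None): straight line of the TCP; frame=None keeps the orientation; v is the mean speed in m/s. With stop_force (N) it stops when the force on the tool has changed by that much, and returns True; else False.
- goto_joints(angles): joint-space move.
- set_gripper(opening, squeeze=None): opening from 0.0 (shut) to 1.0 (fully open); squeeze is the grip in N (None keeps the last); returns when the fingers have stopped.
- pause(seconds).
- inverse_kinematics(position, orientation): joint angles nearest the present ones, or None.
- get_obs(): the state.
- capture(name): name is "scene" or "top" or "wrist"; returns the picture (420x560x3 uint8, red, green, blue); there is no depth.
- camera_info(name): a dict with "intrinsics" (3x3 intrinsics, pixels), "rvec" (rotation vector, rad) and "tvec" (3), from world to camera coordinates, as OpenCV has them; the wrist camera has in their place "mount" (4x4, takes a point from camera to tool coordinates, whose origin is the TCP and whose axes are the flange's). Camera axes: x right, y down, z forward; pixel columns grow to the right and rows downward; lengths in m; the calibration is good to about 2 mm. The wrist camera is an equidistant fisheye: a pixel r from the principal point sees the ray r / f radians off the axis. A picture is of the moment at which its call begins: read the wrist's pose just before it. camera_info takes no time and is no camera call.
A pose or a line that the arm cannot do raises IKError and nothing moves.
- job_done(): hands the job in; it is judged then, once.
The state is a dict: "t": time; "joints": joint angles; "qd": joint speeds; "joint_efforts": joint torques, N m; "ee_pos": TCP position; "tool_rot": TCP orientation; "wrist_force": force on the tool from outside, world axes, zero at the start; "ft_torque": the same for the moment, N m; "width": opening from 0.0 (shut) to 1.0 (fully open); "grasp_force": force on a finger pad.
Only numpy, scipy, OpenCV 4.12 (cv2) and the standard library are available. Lean on these libraries where they do the work, as an engineer would, in place of code of your own. Each camera call takes 0.05 s, during which the arm holds its last target. There are 200 camera calls.

## Working session

There is one attempt and no reset: what is moved stays moved. The work goes in short steps, each a Python script; the robot and the scene stay as the last script left them, time stands still between calls to the robot, and variables do not carry over. Pictures are saved under pics/ and viewed, at most 10 in all, crops included, and the job is handed in when it is done.

```bash
mkdir -p pics; python3 - <<'E'
from workcell import *
import cv2,numpy as np
for n in("scene","top"):
    im=capture(n); cv2.imwrite(f"pics/{n}0.png",cv2.resize(im[:,:,::-1],(800,600),interpolation=cv2.INTER_CUBIC))
    c=camera_info(n); print(n,c)
print(camera_info("wrist")); o=get_obs(); print(o)
E
```

```text
scene {'intrinsics': array([[431.0379313 ,   0.        , 279.23390392],
       [  0.        , 431.0379313 , 216.8869622 ],
       [  0.        ,   0.        ,   1.        ]]), 'rvec': array([ 2.31154849,  0.76405852, -0.27636141]), 'tvec': array([-0.38357599, -0.21335662,  1.81979104])}
top {'intrinsics': array([[482.50083034,   0.        , 283.33877506],
       [  0.        , 482.50083034, 216.73830507],
       [  0.        ,   0.        ,   1.        ]]), 'rvec': array([ 2.17293974, -2.14703855,  0.13128481]), 'tvec': array([-0.09102826,  0.56182469,  1.60567666])}
{'intrinsics': array([[325.1922621 ,   0.        , 280.67602694],
       [  0.        , 325.1922621 , 206.46230505],
       [  0.        ,   0.        ,   1.        ]]), 'mount': array([[ 5.72903768e-04, -9.61164486e-01, -2.75975546e-01,
         7.11719116e-02],
       [ 9.99999465e-01,  3.12876094e-04,  9.86239812e-04,
         6.49121134e-04],
       [-8.61592531e-04, -2.75975964e-01,  9.61164151e-01,
        -6.85631534e-02],
       [ 0.00000000e+00,  0.00000000e+00,  0.00000000e+00,
         1.00000000e+00]])}
{'t': 0.1, 'joints': array([ 1.46808723e+00,  3.59333866e-01,  1.11455282e-02, -3.19269383e-04,
       -1.22414293e+00, -2.88075586e-01]), 'qd': array([-0.00092745, -0.00203798,  0.00045322,  0.00217975, -0.0001892 ,
        0.0002617 ]), 'joint_efforts': array([-2.31527418e-03, -5.84766698e+01,  2.94107741e+01,  6.95454329e+00,
       -3.18438673e-03,  1.20184771e-05]), 'ee_pos': array([0.25702014, 0.6237865 , 0.30304119]), 'tool_rot': array([ 3.08025340e+00, -6.09809976e-01, -2.46250739e-04]), 'wrist_force': array([-0.41933783,  0.66673587, -0.29903162]), 'ft_torque': array([ 0.00075868,  0.03245977, -0.01873074]), 'grasp_force': 0.0, 'width': 0.9988291445902429}
```

View pics/scene0.png

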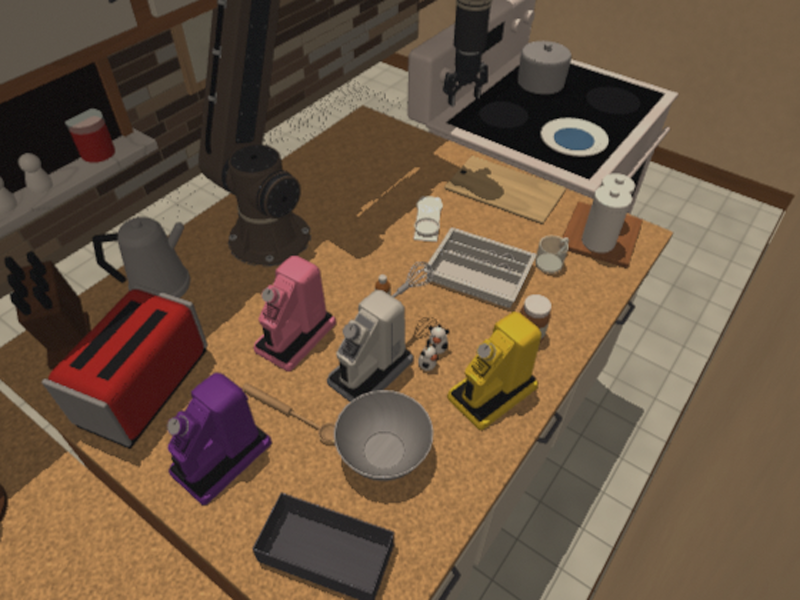

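View pics/top0.png

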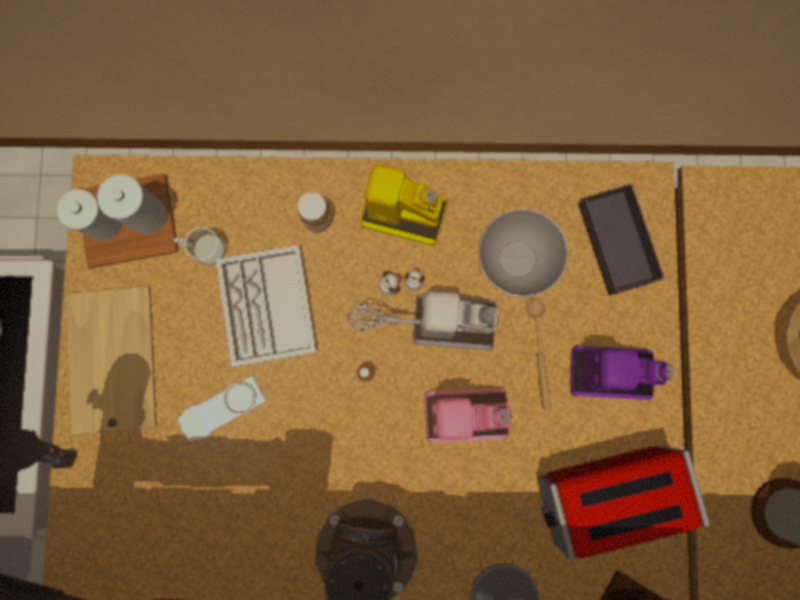

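The scene view has the white mixer at about (370,340). In the top view its base spans (414–497, 292–349), with the whisk to the left and its tip at (348,317). The tray rim corners in the top view are about (217,260), (299,247), (316,352) and (233,364). The cows stand at (390,282) and (414,279). Next I'll enlarge the middle of the top view.

```bash
cat > h.py <<'E'
import numpy as np,cv2
from workcell import *
from scipy.spatial.transform import Rotation as R
def ray(cam,u,v):
    c=camera_info(cam);K=c["intrinsics"];Rm=R.from_rotvec(c["rvec"]).as_matrix()
    return -Rm.T@c["tvec"],Rm.T@np.linalg.inv(K)@[u,v,1]
def at(cam,u,v,z):
    o,d=ray(cam,u,v);return o+d*(z-o[2])/d[2]
def proj(cam,P):
    c=camera_info(cam);return cv2.projectPoints(np.float64(P).reshape(-1,1,3),c["rvec"],c["tvec"],c["intrinsics"],None)[0].reshape(-1,2)
E
python3 - <<'E'
from h import *
im=capture("top");cv2.imwrite("pics/topc.png",cv2.resize(im[165:265,150:360,::-1],None,fx=3.8,fy=3.8,interpolation=cv2.INTER_CUBIC))
im=capture("scene");cv2.imwrite("pics/scc.png",cv2.resize(im[175:285,225:385,::-1],None,fx=5,fy=5,interpolation=cv2.INTER_CUBIC))
s=.7
for p in[(217,260),(299,247),(316,352),(233,364)]:print("tray",at("top",p[0]*s,p[1]*s,.04).round(3))
for p in[(348,317),(420,321)]:print("whisk",at("top",p[0]*s,p[1]*s,.165).round(3))
for p in[(416,292),(497,298),(494,349),(414,346)]:print("base",at("top",p[0]*s,p[1]*s,.02).round(3))
E
```

```text
tray [0.676 0.366 0.04 ]
tray [0.71  0.171 0.04 ]
tray [0.459 0.123 0.04 ]
tray [0.429 0.317 0.04 ]
whisk [0.529 0.04  0.165]
whisk [ 0.522 -0.118  0.165]
base [ 0.608 -0.111  0.02 ]
base [ 0.595 -0.306  0.02 ]
base [ 0.473 -0.298  0.02 ]
base [ 0.477 -0.107  0.02 ]
```

View pics/topc.png

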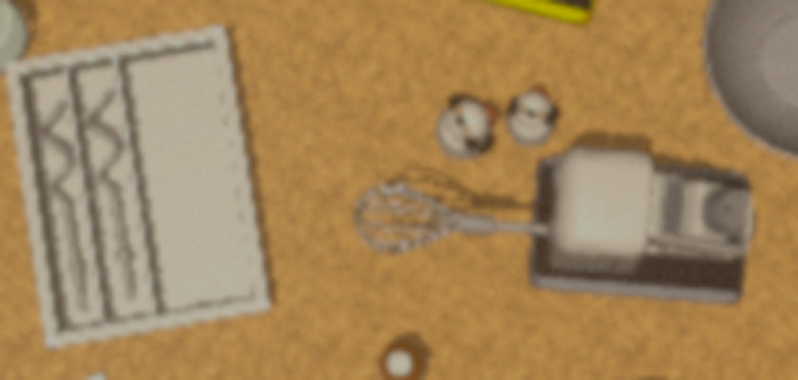

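View pics/scc.png

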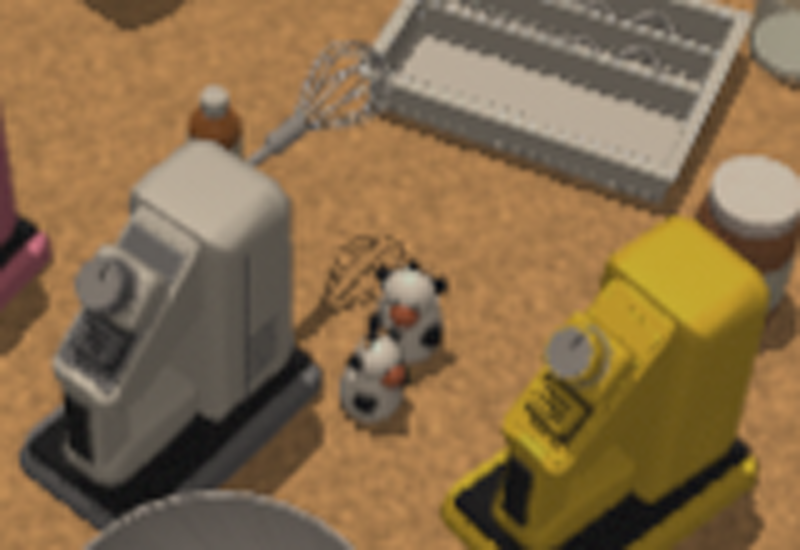

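```bash
cat >> h.py <<'E'
def tc(x,y):return 150+x/3.8,165+y/3.8
def sc(x,y):return 225+x/5,175+y/5
E
python3 - <<'E'
from h import *
for n,p,z in[("tip",(357,218),.165),("ferr",(475,223),.165),("shaft",(535,229),.165),("housing ctr",(602,201),.21),("housing front",(552,203),.19),("cow_pepper",(466,118),.07),("cow_salt",(532,112),.06)]:print(n,at("top",*tc(*p),z).round(4))
t=[at("top",*tc(*p),.04) for p in[(10,66),(226,28),(268,306),(52,346)]];t=np.array(t);print(t.round(3),t.mean(0).round(4),np.linalg.norm(np.diff(t,axis=0),axis=1))
d=t[0]-t[3]+t[1]-t[2];print("tray yaw",np.arctan2(d[1],d[0]))
o1,d1=ray("top",*tc(728,212));o2,d2=ray("scene",*sc(104,280))
A=np.stack([d1,-d2],1);s=np.linalg.lstsq(A,o2-o1,rcond=None)[0];print("dial",o1+s[0]*d1,o2+s[1]*d2)
E
```

```text
tip [0.5279 0.0384 0.165 ]
ferr [ 0.5249 -0.0585  0.165 ]
shaft [ 0.5206 -0.1078  0.165 ]
housing ctr [ 0.539  -0.1602  0.21  ]
housing front [ 0.5393 -0.1209  0.19  ]
cow_pepper [ 0.6277 -0.0477  0.07  ]
cow_salt [ 0.6354 -0.1058  0.06  ]
[[0.675 0.363 0.04 ]
 [0.712 0.17  0.04 ]
 [0.462 0.126 0.04 ]
 [0.425 0.315 0.04 ]] [0.5684 0.2435 0.04  ] [0.19640646 0.25382225 0.19311123]
tray yaw 0.1834983285163476
dial [ 0.53166335 -0.26096528  0.20762282] [ 0.5358593  -0.25710357  0.20762822]
```

```bash
cat >> h.py <<'E'
S,C=np.sin(np.radians(42)),np.cos(np.radians(42))
Z=np.array([0,0,1.])
def mx(a):return np.array([np.sin(a),np.cos(a),0])
def rot(x,z):
    x=np.array(x)/np.linalg.norm(x);y=np.cross(z,x);return R.from_matrix(np.stack([x,y,z],1)).as_rotvec()
def keyrot(a,s=-1,):
    m=mx(a);return rot(s*(m*C+Z*S),m*S-Z*C)
def keyz(a):return -mx(a)*S+Z*C
def fish(uv,obs):
    c=camera_info("wrist");K=c["intrinsics"];v=np.array([(uv[0]-K[0,2])/K[0,0],(uv[1]-K[1,2])/K[1,1]])
    r=np.linalg.norm(v);d=np.array([*(v/max(r,1e-9)*np.sin(r)),np.cos(r)])
    T=np.eye(4);T[:3,:3]=R.from_rotvec(obs["tool_rot"]).as_matrix();T[:3,3]=obs["ee_pos"];M=T@c["mount"]
    return M[:3,3],M[:3,:3]@d
E
python3 - <<'E'
from h import *
a=.05;key=np.array([.534,-.267,.161])
f=lambda p,r:(lambda q:None if q is None else np.round(q,2))(inverse_kinematics(p,r))
for s in(-1,1):
    print("key",s,f(key+keyz(a)*.073,keyrot(a,s)),f(key+keyz(a)*.2,keyrot(a,s)))
    print("grasp",s,f(np.array([.526,-.04,.228]),rot(s*mx(a),-Z)))
    print("look",s,f(np.array([.53,-.12,.40]),rot(s*mx(a),-Z)))
    t=np.array([np.cos(.183),np.sin(.183),0]);print("place",s,f(np.array([.577,.2,.09]),rot(s*t,-Z)))
E
```

```text
key -1 [-0.57  0.57  0.21 -0.62 -1.62  0.62] [-0.66  0.58  0.46 -0.61 -1.86  0.56]
grasp -1 [ 0.3   0.18 -0.42  0.   -0.97 -0.35]
look -1 [ 0.14  0.09 -0.12  0.   -1.36 -0.19]
place -1 [ 0.65  0.47 -0.37 -0.   -0.73 -2.04]
key 1 [-0.57  0.57  0.21 -0.62 -1.62 -2.52] [-0.66  0.58  0.46 -0.61 -1.86 -2.58]
grasp 1 [ 0.3   0.18 -0.42  0.   -0.97  2.8 ]
look 1 [ 0.14  0.09 -0.12  0.   -1.36  2.95]
place 1 [ 0.65  0.47 -0.37  0.   -0.73  1.1 ]
```

```bash
python3 - <<'E'
from h import *
import json
a=.05;key=np.array([.534,-.267,.161])
set_gripper(0)
def shot(n):
    o=get_obs();im=capture("wrist");json.dump({k:list(map(float,o[k])) for k in("ee_pos","tool_rot")},open(n+".json","w"))
    cv2.imwrite(f"pics/{n}.png",cv2.resize(im[:,:,::-1],(800,600),interpolation=cv2.INTER_CUBIC))
movep([.53,-.09,.40],rot(-mx(a),-Z));shot("w1")
movep(key+keyz(a)*.2,keyrot(a));shot("w2")
print(get_obs()["t"],get_obs()["wrist_force"])
E
```

```text
4.8833 [-0.6948756   0.23047213  0.3445117 ]
```

View pics/w1.png

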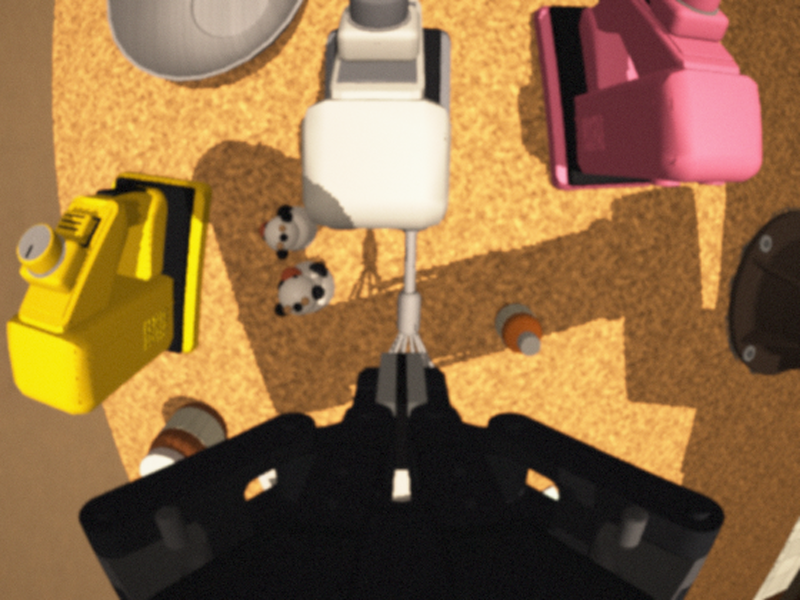

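View pics/w2.png

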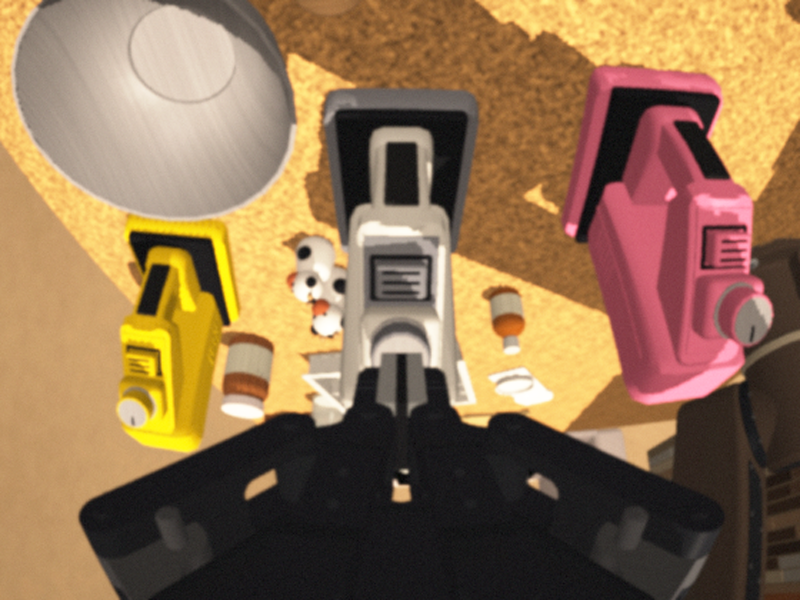

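```bash
python3 - <<'E'
from h import *
import json
L=lambda n:json.load(open(n+".json"))
def wr(n,u,v):return fish((u*.7,v*.7),L(n))
def wz(n,u,v,z):
    o,d=wr(n,u,v);return o+d*(z-o[2])/d[2]
def tri(r1,r2):
    (o1,d1),(o2,d2)=r1,r2;s=np.linalg.lstsq(np.stack([d1,-d2],1),o2-o1,rcond=None)[0];return (o1+s[0]*d1).round(4),(o2+s[1]*d2).round(4)
print("ferrule back edge",wz("w1",409,293,.165),"shaft at face",wz("w1",410,232,.165))
for z in(.19,.2,.214):print("housing front L,R @",z,wz("w1",310,226,z),wz("w1",446,226,z))
print("housing sides .2",wz("w1",302,160,.2),wz("w1",450,160,.2))
print("key tri",tri(wr("w2",402,277),ray("scene",*sc(102,340))))
l,r=[wr("w2",u,277) for u in(372,431)]
ang=np.arccos(l[1]@r[1]);print("key by width",ang,l[0]+wr("w2",402,277)[1]*.031/ang)
print("key L/R .16",wz("w2",372,277,.16),wz("w2",431,277,.16))
print("base far corners",wz("w2",325,93,.01),wz("w2",478,93,.01), wz("w2",345,112,.02),wz("w2",468,112,.02))
print("handle front sides z.15",wz("w2",350,215,.13),wz("w2",452,215,.13))
E
```

```text
ferrule back edge [ 0.52611286 -0.07514863  0.165     ] shaft at face [ 0.52356108 -0.11691402  0.165     ]
housing front L,R @ 0.19 [ 0.5847601  -0.12775975  0.19      ] [ 0.50191489 -0.12325092  0.19      ]
housing front L,R @ 0.2 [ 0.58272145 -0.12894698  0.2       ] [ 0.50284071 -0.12459949  0.2       ]
housing front L,R @ 0.214 [ 0.57986734 -0.13060909  0.214     ] [ 0.50413686 -0.12648749  0.214     ]
housing sides .2 [ 0.58454673 -0.16821363  0.2       ] [ 0.49912215 -0.16310862  0.2       ]
key tri (array([ 0.5344, -0.2612,  0.1495]), array([ 0.5336, -0.2607,  0.1502]))
key by width 0.1269701556365602 [ 0.53266149 -0.29918826  0.17536308]
key L/R .16 [ 0.55122454 -0.27758558  0.16      ] [ 0.51676135 -0.27577089  0.16      ]
base far corners [ 0.59006403 -0.30849187  0.01      ] [ 0.47429092 -0.3025977   0.01      ] [ 0.57544249 -0.2959143   0.02      ] [ 0.48252332 -0.29149456  0.02      ]
handle front sides z.15 [ 0.56313521 -0.29913195  0.13      ] [ 0.50322735 -0.2960112   0.13      ]
```

The first wrist view shows the whisk shaft running straight down from (410,232), with the ferrule starting at row 293. That puts it about 20 mm off the mixer's centreline, with yaw ≈ 0.06. The second shows the key centred at (402,277). Intersecting that ray with the sloping face gives key_top ≈ (0.534, −0.277, 0.160), which fits the given geometry. I'll press it now.

```bash
python3 - <<'E'
from h import *
import json
a=.06;n=keyz(a);up=mx(a)*C+Z*S
key=np.array([.534,-.277,.1597])-.003*up
def st(s):
    o=get_obs();tip=np.array(o["ee_pos"])-.073*n;print(s,"t",round(o["t"],2),"depth",round(float((tip-key)@n)*1e3,1),"slope",round(float((tip-key)@up)*1e3,1),"F",np.round(o["wrist_force"],1),"Fn",round(float(np.dot(o["wrist_force"],n)),1))
movep(key+n*.103,keyrot(a));st("standoff")
print(move_straight(key+n*(.073-.012),v=.03,stop_force=2.0));st("contact")
print(move_straight(key+n*(.073-.030),v=.02,stop_force=22));st("bottom")
pause(.4);st("hold")
im=capture("wrist");cv2.imwrite("pics/w3.png",im[:,:,::-1])
E
```

```text
standoff t 5.34 depth 29.0 slope 2.0 F [-0.1 -0.6  1. ] Fn 1.1
True
contact t 6.33 depth -1.8 slope -0.1 F [ 1.6 -1.2  2.5] Fn 2.6
True
bottom t 7.09 depth -11.6 slope 0.1 F [-0.4 -1.7  4.3] Fn 4.4
hold t 7.49 depth -11.8 slope 0.0 F [ 0.1 -2.1  6.1] Fn 5.9
```

View pics/w3.png

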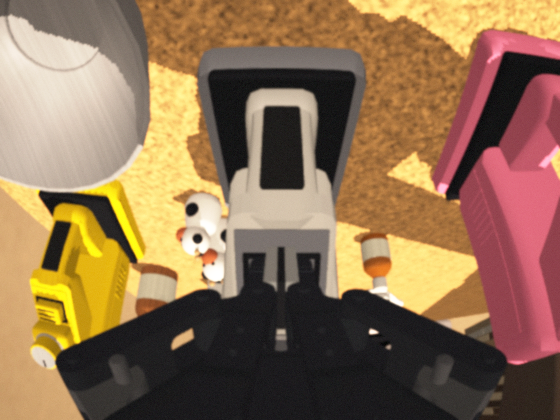

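The fingers are squarely on the key, which has travelled about 10–11 mm. I'll push a little further to be sure it's fully in, then back off and look at the whisk.

```bash
python3 - <<'E'
from h import *
import json
a=.06;n=keyz(a)
def st(s):
    o=get_obs();print(s,"t",round(o["t"],2),np.round(o["ee_pos"],4),"Fn",round(float(np.dot(o["wrist_force"],n)),1))
p=np.array(get_obs()["ee_pos"])
print(move_straight(p-n*.004,v=.02,stop_force=14));st("bottom");pause(.3);st("hold")
move_straight(p+n*.10,v=.15);st("off")
set_gripper(.75)
movep([.53,-.03,.36],rot(-mx(a),-Z));st("look")
o=get_obs();im=capture("wrist");json.dump({k:list(map(float,o[k])) for k in("ee_pos","tool_rot")},open("w4.json","w"))
cv2.imwrite("pics/w4.png",cv2.resize(im[:,:,::-1],(800,600),interpolation=cv2.INTER_CUBIC))
E
```

```text
True
bottom t 7.75 [ 0.5314 -0.3201  0.2034] Fn 3.9
hold t 8.05 [ 0.5314 -0.32    0.2033] Fn 7.0
off t 8.88 [ 0.5272 -0.3863  0.2765] Fn -0.2
look t 10.74 [ 0.5301 -0.0305  0.3598] Fn 0.1
```

View pics/w4.png

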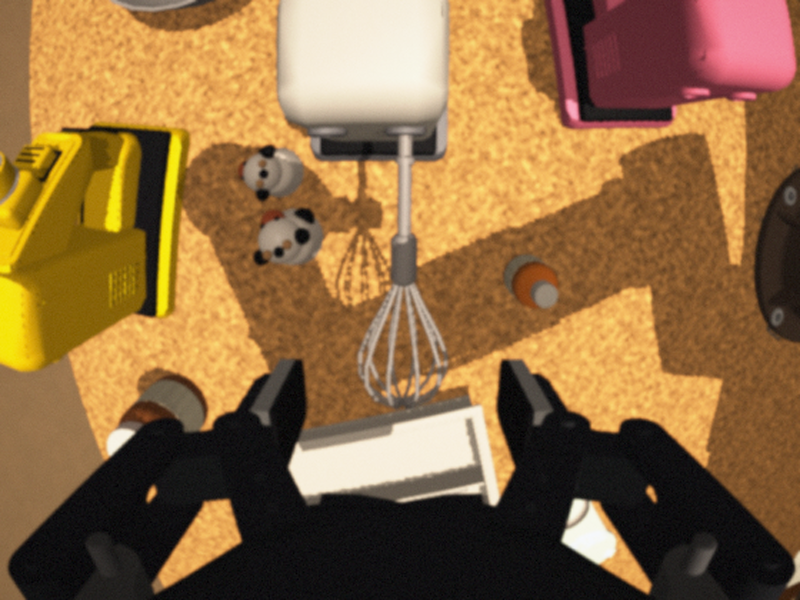

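The ejected whisk still hangs in its socket. Its ferrule runs from (404,236) to (403,284), the balloon tip is at (404,405), and nothing else has moved. I'll grasp the ferrule and draw it out.

```bash
python3 - <<'E'
from h import *
import json
w=json.load(open("w4.json"))
def wz(u,v,z):
    o,d=fish((u*.7,v*.7),w);return o+d*(z-o[2])/d[2]
f1,f2,tip,sock=wz(404,236,.161),wz(403,284,.160),wz(404,407,.155),wz(405,138,.165)
print(f1,f2,tip,sock,"yaw",np.arctan2(*(tip-sock)[:2]))
mid=(f1+f2)/2;a=.06
if np.hypot(mid[0]-.5275,mid[1]+.046)<.015:
    r=rot(-mx(a),-Z);p=mid.copy();p[2]=.160+.054+.007
    movep(p+[0,0,.07],r);move_straight(p,v=.12)
    set_gripper(0,30);o=get_obs();print("grip",o["t"],o["width"],o["grasp_force"],o["wrist_force"])
    if o["grasp_force"]>3:
        move_straight(p+mx(a)*.06,v=.06);o=get_obs();print("drawn",o["t"],o["width"],o["grasp_force"],o["wrist_force"],o["ee_pos"])
E
```

```text
[ 0.52707692 -0.06035496  0.161     ] [ 0.52936582 -0.03135609  0.16      ] [0.53372092 0.05500624 0.155     ] [ 0.52321181 -0.11671044  0.165     ] yaw 0.061124074480791844
grip 12.4083 0.17135893207682795 29.510984122753143 [-1.09509942 -0.63032956  0.70483061]
drawn 13.5583 0.168966962028482 29.25491899251938 [-0.40927746 -0.09592373 -0.63680357] [0.53174456 0.01384894 0.22096753]
```

```bash
cat >> h.py <<'E'
TY=.1835;t_=np.array([np.cos(TY),np.sin(TY),0]);BAY=np.array([.5764,.2002,.004])
def place(mid,b):
    zt=t_*np.sin(b)-Z*np.cos(b);return mid-.061*zt,rot(-(t_*np.cos(b)+Z*np.sin(b)),zt)
E
python3 - <<'E'
from h import *
import json
p=np.array(get_obs()["ee_pos"]);move_straight(p+[0,0,.04],v=.12)
movep(*place(BAY+Z*.12,.17))
o=get_obs();print(o["t"],o["grasp_force"],o["ee_pos"]);im=capture("wrist");json.dump({k:list(map(float,o[k])) for k in("ee_pos","tool_rot")},open("w5.json","w"))
cv2.imwrite("pics/w5.png",cv2.resize(im[:,:,::-1],(800,600),interpolation=cv2.INTER_CUBIC))
E
```

```text
15.575 29.188665747642517 [0.56616354 0.19803305 0.18386488]
```

View pics/w5.png

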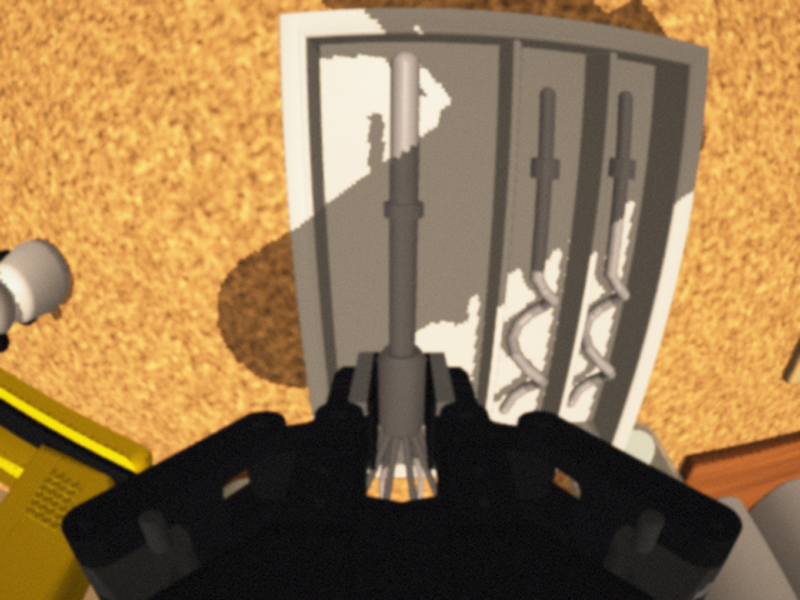

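Wrist view: the whisk (column 404) is centred between the bay wall (312) and the divider (503), and the shaft end at (404,58) is inside the near wall (row ~38). I'll check the along-bay fit numerically, then lower it.

```bash
python3 - <<'E'
from h import *
import json
w=json.load(open("w5.json"))
def loc(u,v,z):
    o,d=fish((u*.7,v*.7),w);q=o+d*(z-o[2])/d[2]-BAY;return np.round([q@t_,q@np.cross(Z,t_)],4)
near,L,Rr=loc(405,39,.04),loc(312,60,.04),loc(503,60,.038)
print("near wall",near,"expect -.118; sides",L,Rr,"expect -/+.044")
dx=float(np.clip(near[0]+.118,-.012,.012));dy=float(np.clip((L[1]+Rr[1])/2,-.012,.012))
B=BAY+t_*dx+np.cross(Z,t_)*dy;print("corr",dx,dy)
movep(*place(B+Z*.075,.17))
hit=move_straight(place(B+Z*.019,.17)[0],v=.05,stop_force=4)
o=get_obs();print(hit,o["t"],o["ee_pos"],place(B+Z*.019,.17)[0],o["wrist_force"],o["grasp_force"]);pause(.2)
E
```

```text
near wall [-1.111e-01 -1.000e-04] expect -.118; sides [-0.1032 -0.0388] [-0.1038  0.0414] expect -/+.044
corr 0.0068999999999999895 0.001299999999999999
True 16.9167 [0.57244607 0.20050661 0.08502693] [0.57280008 0.2008541  0.08312067] [-0.91262549  0.62899702  4.13809871] 29.670471847057343
```

```bash
python3 - <<'E'
from h import *
set_gripper(.42);o=get_obs();print(o["t"],o["width"],o["wrist_force"])
z=R.from_rotvec(o["tool_rot"]).as_matrix()[:,2];p=np.array(o["ee_pos"])
move_straight(p-z*.12,v=.1)
p2=p-z*.2-t_*.09
try: movep(p2,o["tool_rot"])
except IKError as e: print(e)
o=get_obs();print(o["t"],o["ee_pos"],o["grasp_force"],o["wrist_force"])
cv2.imwrite("pics/w6.png",cv2.resize(capture("wrist")[:,:,::-1],(800,600),interpolation=cv2.INTER_CUBIC))
E
```

```text
17.45 0.4162024196005077 [1.17024412 0.22387591 0.03769342]
19.3833 [0.45023512 0.17794708 0.28204146] 0.0 [-0.19463895 -0.42406117 -0.12191102]
```

View pics/w6.png

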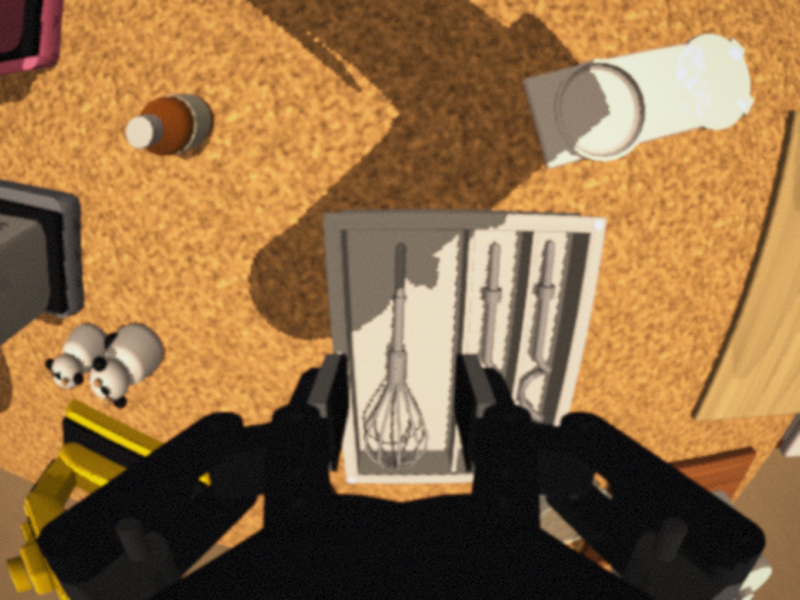

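```bash
python3 - <<'E'
from h import *
w=get_obs()
def loc(u,v,z):
    o,d=fish((u*.7,v*.7),w);q=o+d*(z-o[2])/d[2]-BAY;return np.round([q@t_,q@np.cross(Z,t_)],4)
print("shaft end",loc(402,243,.008),"ferrule",loc(398,352,.023),loc(396,384,.025),"tip",loc(395,470,.035))
print("near rim inner",loc(400,230,.04),"far rim inner",loc(400,474,.04),"walls",loc(345,232,.04),loc(466,232,.038))
E
```

```text
shaft end [-0.0938  0.    ] ferrule [-0.0073 -0.0031] [ 0.0231 -0.0048] tip [ 0.1172 -0.0062]
near rim inner [-0.1141 -0.0013] far rim inner [ 0.1174 -0.0015] walls [-0.1129 -0.0384] [-0.1124  0.0434]
```

The whisk lies lengthwise in the bay, with its middle 6–10 mm along and under 5 mm across from the bay's centre. The bystanders are in place and the gripper is clear, so I'm handing in.

```bash
python3 -c "
from workcell import *
print(job_done())"
```

```text
the job is handed in; nothing more can be done
None
```

I pressed the eject key to its stop, drew the whisk out and set it down lengthwise in the wide bay, within about 10 mm of its centre, then handed in the job; the judge's result isn't shown, and I didn't check directly that the key sprang back.

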